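Set the sample shaker's speed selector and start it

ROBOT

A 6-joint arm with a two-finger parallel gripper is mounted at the origin on a cart in front of the work surface, level with it; the furniture and walls round the work are solid. World frame = base frame: x ahead of the robot, y to its left, z up, the work surface at z = 0. Lengths are in m, angles in rad, forces in N, time in s.
With the tool pointing down it reaches from about 0.275 to 0.725 m from the base axis. Payload 5.6 kg.
Tool frame: the origin (TCP) lies at the very end of the fingers, on their centre line; the grasp point (between the pads) lies 19 mm behind it; z points along the fingers, y is the direction in which the jaws open and shut (so a half turn about z gives the same grasp; the last joint's range is limited). The gripper opens to 85 mm and grips with 20 to 120 N. Pads are 22 mm wide; open, the fingers measure 114 mm over their backs; the gripper's body (76 mm by 85 mm) begins 54 mm behind the grasp point. The pads swing forward as they close: fully open they stand 13 mm farther back than shut.
Start: joints at [1.495, 0.255, 0.108, 0, -1.424, -0.285], TCP at [0.194, 0.515, 0.231] pointing down, gripper open.
Joint ranges: [-2.95, 2.95], [-1.21, 1.97], [-1.09, 1.5], [-2.87, 1.71], [-2.94, -0.07], [-3.05, 3.05]. Speed limits (rad/s): [2.57, 2.57, 3.14, 3.14, 3.14, 3.14].

INTERFACE

Orientations are given as a unit quaternion [w, x, y, z].
In Python, from station import sensors, cams, order gives the robot as it stands.
- The arm moves only by the tool jog_arm, never from a script. Its argument "series" is text: rows parted by semicolons, each of 7 numbers parted by spaces: the shift along the tool's x, y, z in mm, then the turn, a rotation vector about the tool's x, y, z in rad, then the finger opening in mm, from 0 to 85.4. In form: tx ty tz wx wy wz claw; .... A call has 1 to 5 rows; each row is the pose to reach, as a shift and turn from the pose commanded when the call began, along the tool's axes at that moment; what a row does not reach only later rows make up. A row lasts 1/12 s, in which the tool goes at most 41.7 mm and 7.16 degrees, less where a joint would pass 70% of its speed; a pose out of reach is approached as far as the arm can. A call with a gripper value outside its range is refused whole. The fingers move at their own pace and stop on an object; "force" is the grip in N (left out, the last holds). Time passes only in rows, so rows that repeat a pose let the fingers close. It gives the time, the measured TCP pose, the force and the opening at its end, in the units of the state.
- sensors.read_state(): the state, without advancing time (a new reading comes with each control period).
- cams.camera(name): name is "scene" or "side" or "wrist"; returns the picture (384x512x3 uint8, blue, green, red); there is no depth.
- cams.camera_params(name): a dict with "vfov" (degrees; the focal length in pixels is half the picture's height over the tangent of half this angle, whatever the lens; pixels are square), "cx", "cy" (the principal point, pixels), "extrinsics" (4x4, takes a point from world to camera coordinates); the wrist camera has in their place "T_tool_cam" (4x4, takes a point from camera to tool coordinates, whose origin is the TCP and whose axes are the flange's). Camera axes: x right, y down, z forward; pixel columns grow to the right and rows downward; lengths in m; the calibration is good to about 2 mm. A picture is of the moment at which its call begins: read the wrist's pose just before it. camera_params takes no time and is no camera call.
- order.hand_in(): hands the job in, once; it reports no verdict.
The state is a dict: "t": time; "joint_pos": joint angles; "qvel": joint speeds; "tau": joint torques, N m; "ee_pos": TCP position; "ee_rot": TCP orientation; "wrist_force": force on the tool from outside, world axes, zero at the start; "wrist_torque": the same for the moment, N m; "width": finger opening in m.
Only numpy, scipy, OpenCV 4.12 (cv2) and the standard library are available. Lean on these libraries where they do the work, as an engineer would, in place of code of your own. Each camera call takes 0.05 s, during which the arm holds its last target.

TASK

Set the bench shaker to speed five and start it: with a fingertip push the lever of its rotary selector clockwise (seen from above), click by click, until it rests at the green mark, five clicks from the red off mark, and do not go past it. Then press the yellow start button gently right in with a fingertip and let it come back out, and not before the selector is set. Only push: never take the lever between the fingers or lift anything, do not shove the shaker about, and leave the tins and other things where they stand.

Things in the scene. Friction and masses are not known exactly. Their poses are not given: they have to be found in the camera images.
- shaker: the bench shaker, a grey case with a black top panel, 280 x 170 x 55 mm, 3 kg, standing loose on rubber feet; origin at the centre of its underside, z up, +x towards its shaking platform (a round plate centred at x = +92 mm with a silver tin 65 mm across on it, the tin's top 116 mm above the desk); the start button is near its -x end
- selector_axis (a point): the point where the selector's vertical turning axis meets the top panel, at x = -30 mm, y = 0, z = 55 mm of the shaker; its axes are the shaker's
- off_mark (a point): the flat red mark (off, position 0) on the panel, 77 mm from the selector's axis, 105 degrees anticlockwise (seen from above) from the shaker's +x. From here the eight marks follow clockwise, 30 degrees apart
- green_mark (a point): the flat green mark (position 5) on the panel, 77 mm from the selector's axis, 45 degrees clockwise from the shaker's +x; the other marks between and after are white
- selector_tip (a point): a point on the top of the selector's grey lever, 52 mm out from the turning axis, 22 mm above the panel; x points outward along the lever, z up. The lever is a bar 12 mm wide that reaches 66 mm out from the axis, its sides from 4 to 22 mm above the panel; the hub is 22 mm across, on a skirt 32 mm across and 5 mm high
- selector (a joint): selector angle in rad: 0 = off, grows clockwise seen from above, a click every 0.5236, 2.618 = position 5 (green), stop at 3.67 (position 7). Starts resting at position 0, 1 or 2. Sprung detents: a push at 52 mm radius needs about 3 to 4 N to leave a click; once past half way the lever snaps on to the next click and stays there
- start_top (a point): centre of the top of the round yellow start button, 28 mm across, facing up, at x = -100 mm, y = 0 of the shaker
- start (a joint): how far the start button is pressed, in m: 0 = out, 0.006 = fully in; 4 N presses it fully in, and it springs back out
- tin_on_shaker: silver lidded sample tin, 65 mm across, 52 mm high, standing on the shaker's platform; to be left alone; origin at the centre of its underside
- dark_tin: black lidded sample tin, 65 mm across, 68 mm high, beside the shaker; to be left alone; origin at the centre of its underside
- stamp: red wooden hand stamp, 25 mm across, 75 mm high, standing beside the shaker; to be left alone; origin at the centre of its underside
- brush: small brush, 156 x 22 x 22 mm, lying along the shaker's side; to be left alone; origin at the centre of its underside
- cup: white espresso cup, 60 x 84 x 49 mm, at the left; to be left alone; origin at the centre of its underside
- timer: small white kitchen timer, 66 x 58 x 19 mm, at the left; to be left alone; origin at the centre of its underside
- roll: white roll of labels lying flat, 83 mm across, 30 mm high, at the right near the robot; to be left alone; origin at the centre of its underside
- meter: grey hand-held moisture meter, 136 x 56 x 29 mm, at the left; to be left alone; origin at the centre of its underside

How it is judged:
By the outcome, as a careful person would: the job done as asked, in the order asked, and still so for the second after the job is handed in, with the robot touching nothing.
It also fails if it takes over 48 s, if anything falls off the work surface, if the arm or the gripper's body presses on something with over 40 N, if the wrist force passes 120 N, or if a joint passes its speed limit or range.

## Working session

There is one attempt and no reset: what is moved stays moved. The work goes in short steps, Python scripts to look and compute and a tool call to move; the robot and the scene stay as the last step left them, time stands still between calls to the robot, and variables do not carry over. Pictures are saved under pics/ and viewed, and the job is handed in when it is done.

Besides the shell and the picture viewer there is one more tool, called after "Emit:" as name(argument=value, ...) on one line, values as JSON. jog_arm: Moves the arm, as the interface text tells. Its arguments: {"type":"object","properties":{"series":{"type":"string"},"force":{"type":"number"}},"required":["series"]}

```bash
ls; mkdir -p pics; python3 - <<'E'
from station import sensors,cams,order
import cv2
s=sensors.read_state();print(s)
for n in["scene","side","wrist"]:
    im=cams.camera(n);cv2.imwrite(f"pics/{n}0.png",im);print(n,cams.camera_params(n))
E
```

```text
pics
{'t': 0.0, 'joint_pos': array([ 1.49459399e+00,  2.55748428e-01,  1.07010542e-01, -4.68498097e-04,
       -1.42394790e+00, -2.84554429e-01]), 'qvel': array([ 0.00116784, -0.00066494, -0.00171319, -0.00063853,  0.00013029,
        0.00158978]), 'tau': array([-5.05977623e-04, -3.86627054e+01,  2.37941658e+01,  5.36524370e+00,
       -6.19527287e-03, -1.04380828e-05]), 'ee_pos': array([0.1939349, 0.5141291, 0.2303984]), 'ee_rot': array([ 9.63699531e-04,  9.83769226e-01, -1.79435681e-01, -1.32199164e-04]), 'wrist_force': array([-1.02282943, -0.32184949,  0.86974908]), 'wrist_torque': array([-0.03147677,  0.04141608,  0.02945312]), 'width': 0.08554479578150109}
scene {'vfov': 54.505707878027955, 'cx': 253.7636397809638, 'cy': 192.0962359807528, 'extrinsics': array([[ 0.69951654, -0.71441447, -0.01698754, -0.37632073],
       [-0.485763  , -0.45792942, -0.74453674,  0.37197869],
       [ 0.52412873,  0.52906768, -0.66736532,  0.78809461],
       [ 0.        ,  0.        ,  0.        ,  1.        ]])}
side {'vfov': 47.47211736092615, 'cx': 256.5269006539843, 'cy': 193.76249960738778, 'extrinsics': array([[ 0.73306169, -0.68011152, -0.00829953, -0.40139257],
       [-0.34635326, -0.36276133, -0.86512637,  0.26749767],
       [ 0.58537166,  0.63706557, -0.50148528,  0.82577961],
       [ 0.        ,  0.        ,  0.        ,  1.        ]])}
wrist {'vfov': 70.7392027441147, 'cx': 252.0106125824083, 'cy': 193.57238406945825, 'T_tool_cam': array([[-1.39163538e-03, -9.49565284e-01, -3.13566318e-01,
         8.06027536e-02],
       [ 9.99998583e-01, -1.02432823e-03, -1.33613486e-03,
        -7.67004085e-04],
       [ 9.47552443e-04, -3.13567733e-01,  9.49565363e-01,
        -1.41707472e-01],
       [ 0.00000000e+00,  0.00000000e+00,  0.00000000e+00,
         1.00000000e+00]])}
```

View pics/scene0.png

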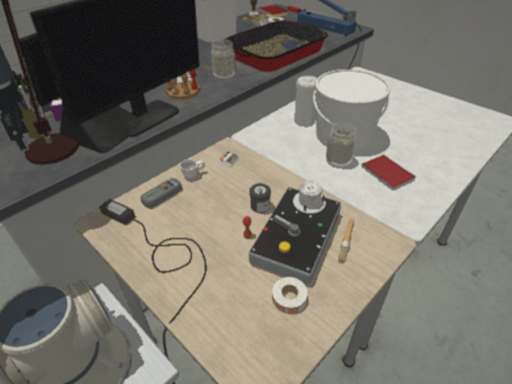

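View pics/side0.png

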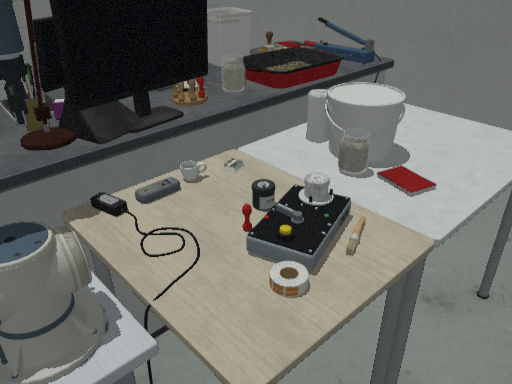

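View pics/wrist0.png

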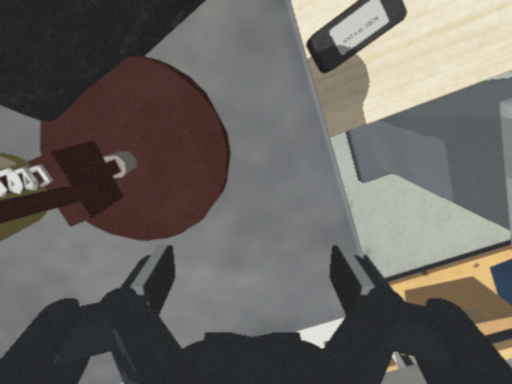

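The shaker is at around (297,230) in scene and (300,222) in side. The lever points up and to the left, towards the red mark. I'll zoom in next.

```bash
python3 - <<'E'
import cv2
a=cv2.imread("pics/scene0.png")[170:285,225:365];b=cv2.imread("pics/side0.png")[165:275,230:370]
cv2.imwrite("pics/z1.png",cv2.resize(a,None,fx=5,fy=5,interpolation=cv2.INTER_CUBIC))
cv2.imwrite("pics/z2.png",cv2.resize(b,None,fx=5,fy=5,interpolation=cv2.INTER_CUBIC))
E
```

```text
(no output)
```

View pics/z1.png

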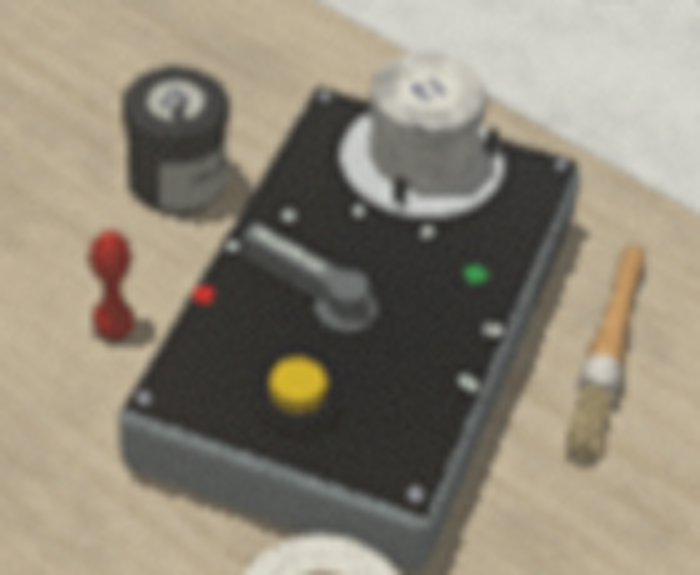

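View pics/z2.png

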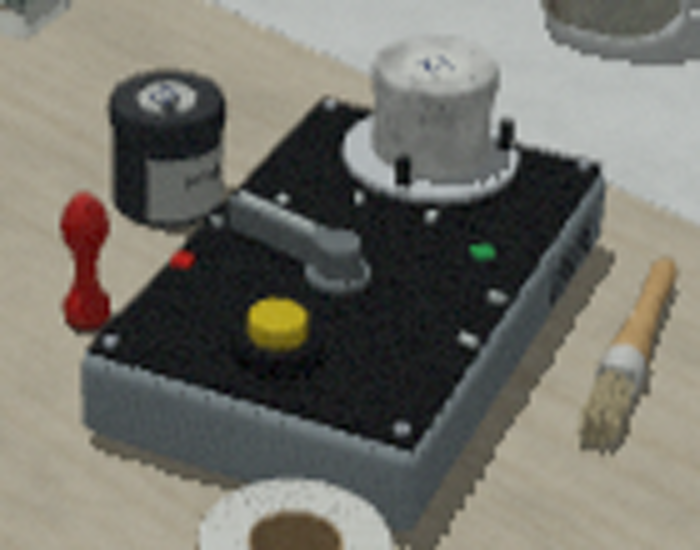

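The lever seems to be at mark 1, the first white mark. In the scene zoom, red is at (203,294), green at (475,273) and the button at (298,382). I'll fit the shaker pose from the marks.

```bash
cat > h.py <<'E'
import numpy as np,cv2
from station import sensors,cams
from scipy.spatial.transform import Rotation as R
def T_wc(name,st=None):
    p=cams.camera_params(name); 
    if name=="wrist":
        q=st["ee_rot"];T=np.eye(4);T[:3,:3]=R.from_quat(np.r_[q[1:],q[0]]).as_matrix();T[:3,3]=st["ee_pos"]
        return p,T@p["T_tool_cam"]
    return p,np.linalg.inv(p["extrinsics"])
def plane(name,px,z,st=None):
    p,T=T_wc(name,st);f=192/np.tan(np.radians(p["vfov"]/2))
    px=np.atleast_2d(px);d=np.c_[(px[:,0]-p["cx"])/f,(px[:,1]-p["cy"])/f,np.ones(len(px))]@T[:3,:3].T
    o=T[:3,3];return o+d*((z-o[2])/d[:,2])[:,None]
def proj(name,P,st=None):
    p,T=T_wc(name,st);f=192/np.tan(np.radians(p["vfov"]/2));C=(np.atleast_2d(P)-T[:3,3])@T[:3,:3]
    return np.c_[C[:,0]/C[:,2]*f+p["cx"],C[:,1]/C[:,2]*f+p["cy"]]
def fit(A,B): # B = R A + t planar
    a=A.mean(0);b=B.mean(0);H=(A-a).T@(B-b);th=np.arctan2(H[0,1]-H[1,0],H[0,0]+H[1,1])
    M=np.array([[np.cos(th),-np.sin(th)],[np.sin(th),np.cos(th)]]);return th,b-M@a,np.linalg.norm((A@M.T+b-M@a)-B,axis=1)
def marks():
    an=np.radians(105-30*np.arange(8));return np.c_[-.03+.077*np.cos(an),.077*np.sin(an)]
def blobs(im,roi):
    x0,y0,x1,y1=roi;h=cv2.cvtColor(im[y0:y1,x0:x1],cv2.COLOR_BGR2HSV);o={}
    for n,lo,hi in[("green",(50,80,50),(85,255,255)),("yellow",(20,120,100),(35,255,255)),("red",(0,150,120),(8,255,255)),("white",(0,0,130),(180,45,255))]:
        k,l,s,c=cv2.connectedComponentsWithStats(cv2.inRange(h,lo,hi))
        o[n]=[(np.round(c[i]+[x0,y0],1),int(s[i,4])) for i in range(1,k) if s[i,4]>1]
    return o
E
python3 - <<'E'
from h import *
for n,roi in[("scene",(225,170,365,285)),("side",(230,165,370,275))]:
    im=cv2.imread(f"pics/{n}0.png")
    for k,v in blobs(im,roi).items():print(n,k,[(tuple(map(float,c)),s) for c,s in v])
px={"scene":np.array([[203,294],[288,215],[358,210],[427,232],[475,273],[492,328],[467,382]])/5+[225-.4,170-.4],
"side":np.array([[182,260],[283,198],[359,198],[432,216],[482,252],[497,297],[468,340]])/5+[230-.4,165-.4]}
for n in px:
    P=plane(n,px[n],.055);th,t,r=fit(marks()[[0,2,3,4,5,6,7]],P[:,:2]);print(n,np.degrees(th),t,r*1e3)
E
```

```text
scene green [((319.6, 224.5), 19)]
scene yellow [((284.2, 246.0), 105)]
scene red [((246.2, 219.9), 28), ((265.5, 228.5), 12), ((245.2, 233.6), 8)]
scene white [((334.7, 184.7), 1959), ((259.6, 189.2), 58), ((304.8, 205.0), 196), ((337.5, 201.0), 2), ((340.5, 203.5), 2), ((340.0, 208.5), 2), ((282.0, 212.5), 2), ((282.6, 219.9), 35), ((271.0, 218.5), 2), ((323.5, 235.5), 4), ((344.6, 244.0), 43), ((318.0, 246.0), 7), ((248.5, 252.5), 4), ((307.5, 268.0), 2), ((288.5, 281.1), 189)]
side green [((326.2, 214.8), 15)]
side yellow [((285.1, 229.0), 91)]
side red [((245.6, 206.6), 27), ((265.7, 216.3), 7), ((244.4, 224.7), 7)]
side white [((298.5, 216.9), 7397), ((362.6, 170.5), 19), ((368.5, 167.5), 4), ((345.2, 170.8), 5), ((350.0, 172.0), 3), ((355.0, 173.0), 3), ((263.1, 183.7), 38), ((303.2, 195.9), 84), ((321.5, 201.7), 58), ((284.8, 206.8), 28), ((316.0, 207.5), 2), ((328.3, 223.7), 3), ((251.5, 232.5), 4), ((323.2, 232.4), 5), ((310.0, 250.0), 3)]
scene 19.285112033201592 [ 0.60127303 -0.10550277] [0.53780977 0.14662729 0.3127687  0.99860356 0.32083342 0.50378699
 0.62917806]
side 19.081338731041935 [ 0.60133376 -0.1079007 ] [0.37424444 1.17448751 0.86864164 0.04493205 0.4333054  0.19920008
 0.18915289]
```

```bash
cat >> h.py <<'E'
YAW=np.radians(19.18);C=np.array([.6013,-.1067])
def S2W(x,y):
    c,s=np.cos(YAW),np.sin(YAW);return C+[c*x-s*y,s*x+c*y]
AX=S2W(-.03,0)
def lev(pos,r,perp):  # point at radius r, perp mm ccw side, in world; plus tool-x yaw (inward)
    a=YAW+np.radians(105-30*pos);u=np.array([np.cos(a),np.sin(a)]);n=np.array([-u[1],u[0]])
    return AX+u*r+n*perp, a+np.pi
def go(p,psi,st=None):
    st=st or sensors.read_state();q=st["ee_rot"];M=R.from_quat(np.r_[q[1:],q[0]])
    T=R.from_matrix(np.array([[np.cos(psi),np.sin(psi),0],[np.sin(psi),-np.cos(psi),0],[0,0,-1]]))
    d=M.inv().apply(np.array(p)-st["ee_pos"]);w=(M.inv()*T).as_rotvec()
    print("shift mm",np.round(d*1e3,1),"rot",np.round(w,3));return d,w
E
python3 - <<'E'
from h import *
print("axis",AX,"button",S2W(-.1,0))
for n in("scene","side"):
    im=cv2.imread(f"pics/{n}0.png")
    for p in range(3):
        pts=[np.r_[lev(p,r,0)[0],.077] for r in(.0,.066)]
        print(n,p,proj(n,pts).round(1).tolist())
        z=proj(n,pts).round(0).astype(int);cv2.line(im,tuple(z[0]),tuple(z[1]),[(0,0,255),(0,255,0),(255,0,0)][p],1)
    cv2.imwrite(f"pics/l_{n}.png",cv2.resize(im[165:285,225:365],None,fx=4,fy=4,interpolation=0))
def tri(a,b):
    best=min(((np.linalg.norm((plane("scene",a,z)-plane("side",b,z))[0,:2]),z) for z in np.arange(0,.15,.001)));z=best[1]
    return best,(plane("scene",a,z)+plane("side",b,z))[0]/2
def loc(P):c,s=np.cos(YAW),np.sin(YAW);d=P[:2]-C;return (np.array([c*d[0]+s*d[1],-s*d[0]+c*d[1]])*1e3).round(0)
for nm,a,b in[("button",(284.2,246),(285.1,229)),("stamphead",(246.5,219),(246.5,205.5)),("darktin top",(260,190),(263.2,184)),]:
    e,P=tri(a,b);print(nm,e,P,loc(P))
P,psi=lev(1,.045,.032);print(P,np.degrees(psi));go(np.r_[P,.20],psi)
E
```

```text
axis [ 0.57296527 -0.11655611] button [ 0.50685089 -0.1395537 ]
scene 0 [[294.4, 226.4], [269.5, 223.4]]
scene 1 [[294.4, 226.4], [274.5, 215.0]]
scene 2 [[294.4, 226.4], [284.4, 209.8]]
side 0 [[297.0, 212.4], [270.1, 209.3]]
side 1 [[297.0, 212.4], [276.2, 202.8]]
side 2 [[297.0, 212.4], [287.4, 199.0]]
button (np.float64(0.001168881344816859), np.float64(0.069)) [ 0.51000747 -0.13692261  0.069     ] [-96.   1.]
stamphead (np.float64(0.0022320896959531576), np.float64(0.074)) [ 0.5083629  -0.00494651  0.074     ] [-54. 127.]
darktin top (np.float64(0.0015137064611092685), np.float64(0.067)) [0.6236634  0.05551739 0.067     ] [ 74. 146.]
[ 0.53777033 -0.07400829] 274.18
shift mm [529.3 429.   31.2] rot [ 1.000e-03 -1.000e-03  1.137e+00]
```

```bash
cd pics; python3 -c "
import cv2,numpy as np
a=cv2.imread('l_scene.png');b=cv2.imread('l_side.png');cv2.imwrite('l.png',cv2.resize(np.vstack([a,b])[:, :],None,fx=.62,fy=.62))"
```

```text
(no output)
```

View pics/l.png

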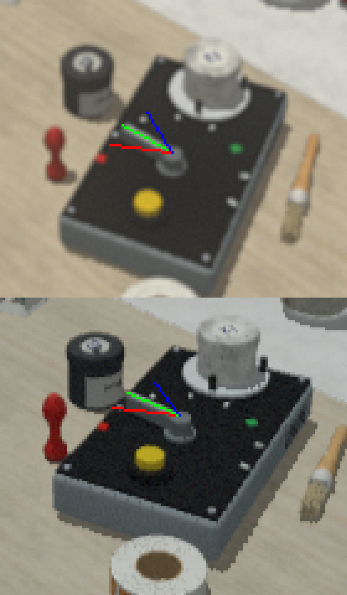

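The lever lies on the position-1 line in both views, so it needs four clicks. I'll move above the spot on its anticlockwise side and close the fingers on the way.

Emit:
jog_arm(series="30 24 2 0 0 0.06 0; 60 48 3 0 0 0.12 0; 90 73 5 0 0 0.19 0; 120 97 7 0 0 0.27 0; 150 121 9 0 0 0.35 0", force=20)

```text
t: 0.57
ee_pos: [0.2921, 0.3466, 0.222]
ee_rot: [0.0, 0.937, -0.35, -0.0]
wrist_force: [0.8, 0.4, 0.6]
width: 0.0255
```

```bash
cat > g.py <<'E'
import sys
from h import *
P,psi=lev(float(sys.argv[1]),float(sys.argv[2])/1e3,float(sys.argv[3])/1e3)
s=sensors.read_state();print(round(s["t"],2),s["ee_pos"].round(4),s["joint_pos"].round(2),s["wrist_force"].round(1),s["width"]);go(np.r_[P,float(sys.argv[4])/1e3],psi,s)
E
python3 g.py 1 45 32 200
```

```text
0.57 [0.2921 0.3466 0.222 ] [ 1.22  0.07 -0.14 -0.   -1.36 -0.36] [0.8 0.4 0.6] 0.025526131635582996
shift mm [461.1 156.9  22.1] rot [ 0.    -0.     0.784]
```

Emit:
jog_arm(series="36 12 2 0 0 0.06 0; 72 25 4 0 0 0.13 0; 108 37 6 0 0 0.2 0; 144 49 8 0 0 0.26 0; 180 61 10 0 0 0.33 0")

```text
t: 0.98
ee_pos: [0.3887, 0.1829, 0.2122]
ee_rot: [-0.0, 0.867, -0.498, -0.0]
wrist_force: [1.7, 0.9, 0.0]
width: -0.0
```

```bash
python3 g.py 1 45 32 200
```

```text
0.98 [0.3887 0.1829 0.2122] [ 0.81  0.02 -0.22 -0.   -1.33 -0.28] [1.7 0.9 0. ] -4.3630334208215235e-05
shift mm [297.1   0.5  12.2] rot [-0.     0.     0.454]
```

Emit:
jog_arm(series="36 0 1 0 0 0.06 0; 72 0 3 0 0 0.13 0; 108 0 5 0 0 0.2 0; 144 0 6 0 0 0.26 0; 180 0 7 0 0 0.33 0")

```text
t: 1.4
ee_pos: [0.4797, 0.0276, 0.205]
ee_rot: [0.0, 0.773, -0.634, -0.0]
wrist_force: [0.3, 0.8, 0.6]
width: -0.0002
```

```bash
python3 g.py 1 45 32 200
```

```text
1.4 [0.4797 0.0276 0.205 ] [ 0.38  0.13 -0.12 -0.   -1.33 -0.19] [0.3 0.8 0.6] -0.00023212790939878736
shift mm [111.1 -37.    5. ] rot [0.    0.    0.124]
```

Emit:
jog_arm(series="37 -12 1 0 0 0.04 0; 74 -24 3 0 0 0.08 0; 111 -37 5 0 0 0.124 0; 111 -37 5 0 0 0.124 0; 111 -37 5 0 0 0.124 0")

```text
t: 1.82
ee_pos: [0.5378, -0.0737, 0.199]
ee_rot: [0.001, 0.732, -0.681, -0.001]
wrist_force: [0.2, 0.1, 0.8]
width: -0.0
```

```bash
python3 g.py 1 45 32 66; python3 - <<'E'
from h import *
s=sensors.read_state();im=cams.camera("wrist");cv2.imwrite("pics/w1.png",im)
import pickle;pickle.dump(s,open("w1.pkl","wb"))
for k,v in blobs(im,(0,0,512,384)).items():print(k,[(tuple(map(float,c)),a) for c,a in v if a>8])
m=np.array([S2W(*p) for p in marks()]);print(proj("wrist",np.c_[m,np.full(8,.055)],s).round(0).tolist())
E
```

```text
1.82 [ 0.5378 -0.0737  0.199 ] [ 0.15  0.25  0.03 -0.   -1.34 -0.08] [0.2 0.1 0.8] -4.430596404583901e-05
shift mm [  0.3  -0.3 133. ] rot [ 0.002  0.    -0.001]
green [((150.7, 101.7), 161)]
yellow [((286.6, 123.1), 684)]
red [((255.4, 200.5), 45)]
white [((44.6, 4.5), 22), ((60.8, 2.5), 10), ((82.0, 3.5), 15), ((109.6, 3.7), 23), ((126.2, 3.2), 19), ((148.6, 3.6), 20), ((218.7, 6.4), 29), ((353.0, 51.4), 5049), ((21.3, 244.1), 12764), ((154.0, 8.2), 9), ((82.9, 11.8), 12), ((506.3, 9.9), 15), ((73.1, 11.3), 9), ((127.0, 14.4), 24), ((143.1, 27.5), 469), ((63.2, 18.8), 16), ((48.1, 22.5), 22), ((502.9, 22.0), 16), ((287.2, 27.4), 18), ((75.4, 30.9), 16), ((305.8, 35.4), 28), ((295.6, 36.9), 53), ((77.1, 40.9), 17), ((344.6, 52.2), 96), ((494.6, 45.2), 53), ((52.6, 45.8), 12), ((129.3, 50.3), 15), ((215.8, 59.6), 24), ((507.2, 56.0), 9), ((477.6, 62.7), 11), ((501.2, 68.8), 42), ((176.4, 71.0), 21), ((41.4, 73.8), 13), ((499.1, 81.1), 45), ((115.9, 79.1), 9), ((104.8, 82.5), 13), ((482.5, 83.8), 10), ((55.8, 97.1), 61), ((478.8, 92.9), 11), ((382.8, 97.3), 12), ((366.9, 112.2), 63), 
[... 643 characters left out ...]
.6), 31), ((59.6, 241.5), 18), ((150.2, 249.1), 16), ((60.0, 249.6), 18), ((84.3, 248.6), 14), ((291.1, 258.3), 47), ((299.6, 255.4), 9), ((427.5, 257.5), 15), ((64.4, 270.0), 142), ((417.2, 257.6), 9), ((438.1, 258.1), 15), ((486.9, 334.6), 4248), ((434.2, 270.4), 13), ((78.5, 275.9), 16), ((164.2, 279.7), 185), ((411.8, 274.9), 9), ((89.1, 282.7), 20), ((418.5, 282.5), 10), ((407.2, 290.5), 16), ((417.1, 289.3), 14), ((70.9, 307.9), 134), ((414.5, 295.1), 10), ((404.9, 299.7), 10), ((396.5, 304.2), 11), ((83.9, 306.3), 14), ((86.8, 327.3), 10), ((74.4, 332.0), 14)]
[[258.0, 199.0], [224.0, 208.0], [189.0, 199.0], [162.0, 175.0], [148.0, 139.0], [153.0, 100.0], [179.0, 69.0], [219.0, 57.0]]
```

View pics/w1.png

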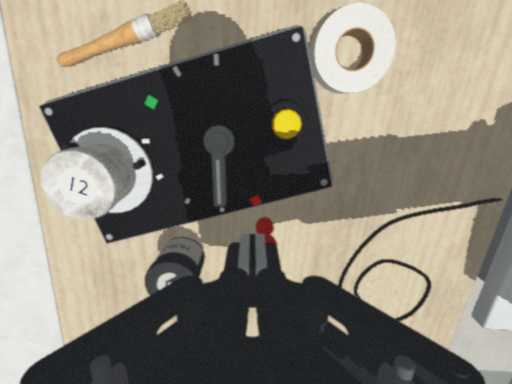

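The wrist view confirms the lever is at mark 1, pointing to (222,208), with the red mark at (255,200) and green at (151,102). The marks are within about 2 px of where I predicted them. I'll refit the pose with this view.

```bash
python3 - <<'E'
from h import *
import pickle;s=pickle.load(open("w1.pkl","rb"))
px=np.array([[255.4,200.5],[187,201],[159,176.4],[145.4,140.9],[150.7,101.7],[176.4,71],[215.8,59.6]])
P=plane("wrist",px,.055,s);th,t,r=fit(marks()[[0,2,3,4,5,6,7]],P[:,:2]);print(np.degrees(th),t,r*1e3)
print("btn", plane("wrist",(286.6,123.1),.073,s))
E
```

```text
19.09622621713471 [ 0.6039657  -0.10476132] [0.32594018 0.2381663  0.13257192 0.22480551 0.15750646 0.07628065
 0.27590416]
btn [[ 0.50938401 -0.13837641  0.073     ]]
```

```bash
sed -i 's/YAW=.*/YAW=np.radians(19.14);C=np.array([.6026,-.1057])/' h.py; python3 g.py 1 45 32 67
```

```text
1.87 [ 0.5375 -0.0726  0.1995] [ 0.15  0.25  0.02 -0.   -1.34 -0.08] [ 0.3  0.8 -0.1] -0.00038008073098387595
shift mm [  0.5  -1.8 132.5] rot [0.002 0.    0.002]
```

Emit:
jog_arm(series="0 -2 30 0 0 0 0; 0 -2 60 0 0 0 0; 0 -2 90 0 0 0 0; 0 -2 115 0 0 0 0; 0 -2 132 0 0 0 0")

```text
t: 2.28
ee_pos: [0.5378, -0.0704, 0.066]
ee_rot: [0.001, 0.734, -0.679, -0.001]
wrist_force: [-0.5, 0.1, -0.5]
width: 0.0001
```

```bash
python3 g.py 1 45 32 66;python3 - <<'E'
from h import *
im=cams.camera("wrist");cv2.imwrite("pics/w2.png",im)
E
python3 g.py 2 45 21 66
```

```text
2.28 [ 0.5378 -0.0704  0.066 ] [ 0.16  0.35 -0.2  -0.   -1.03 -0.08] [-0.5  0.1 -0.5] 7.885139790433529e-05
shift mm [ 2.7 -1.1  0. ] rot [0.003 0.001 0.006]
2.33 [ 0.5361 -0.0703  0.0633] [ 0.16  0.35 -0.2  -0.   -1.02 -0.08] [-1.2 -0.2 -3.3] -0.00010863072731256927
shift mm [ -1.4 -39.1  -3. ] rot [ 0.008 -0.001  0.529]
```

View pics/w2.png

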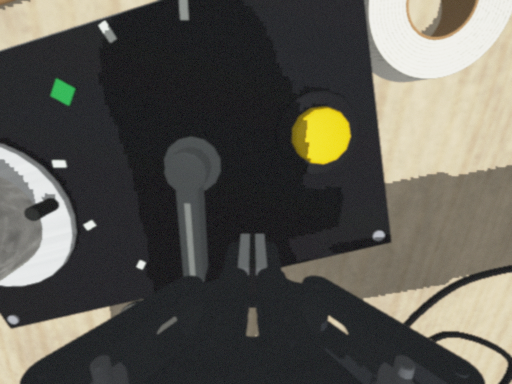

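```bash
cat > arc.py <<'E'
import sys
from h import *
# args: r perp z p1 p2 ... -> rows relative to current pose
r,pp,z=[float(a)/1e3 for a in sys.argv[1:4]]
s=sensors.read_state();print(round(s["t"],2),s["ee_pos"].round(4),s["wrist_force"].round(1))
a=np.arctan2(*(s["ee_pos"][:2]-AX)[::-1]);
u=s["ee_pos"][:2]-AX;
for p in sys.argv[4:]:
    an=YAW+np.radians(105-30*float(p));e=np.array([np.cos(an),np.sin(an)]);n=np.array([-e[1],e[0]])
    print(p,"cur r,perp",(u@e*1e3).round(1),(u@n*1e3).round(1),end=" ");P,psi=lev(float(p),r,pp);go(np.r_[P,z],psi,s)
E
python3 arc.py 45 22 66 1;python3 arc.py 45 18 66 1
```

```text
2.33 [ 0.5361 -0.0703  0.0633] [-1.2 -0.2 -3.3]
1 cur r,perp 47.9 34.8 shift mm [  2.9 -12.8  -2.8] rot [0.008 0.001 0.005]
2.33 [ 0.5361 -0.0703  0.0633] [-1.2 -0.2 -3.3]
1 cur r,perp 47.9 34.8 shift mm [  2.9 -16.8  -2.8] rot [0.008 0.001 0.005]
```

Emit:
jog_arm(series="0 -3 0 0 0 0 0; 1 -6 0 0 0 0 0; 2 -9 0 0 0 0 0; 2 -11 0 0 0 0 0; 2 -11 0 0 0 0 0")

```text
t: 2.75
ee_pos: [0.5521, -0.0728, 0.0695]
ee_rot: [-0.001, 0.734, -0.68, 0.001]
wrist_force: [0.6, -0.2, 0.2]
width: -0.0002
```

```bash
python3 arc.py 45 18 66 1 1.25 1.5
```

```text
2.75 [ 0.5521 -0.0728  0.0695] [ 0.6 -0.2  0.2]
1 cur r,perp 44.2 19.0 shift mm [-0.8 -1.   3.5] rot [-0.003  0.     0.004]
1.25 cur r,perp 41.3 24.6 shift mm [-2.8 -7.1  3.5] rot [-0.003  0.     0.135]
1.5 cur r,perp 37.7 29.8 shift mm [ -3.9 -13.3   3.5] rot [-0.003  0.     0.266]
```

Emit:
jog_arm(series="0 -2 0 0 0 0 0; 0 -3 0 0 0 0 0; 0 -4 0 0 0 0 0")

```text
t: 3.0
ee_pos: [0.5545, -0.0727, 0.0685]
ee_rot: [0.0, 0.733, -0.68, -0.0]
wrist_force: [-1.8, 1.2, 2.8]
width: 0.0002
```

```bash
python3 arc.py 45 14 66 1 1.25 1.5
```

```text
3.0 [ 0.5545 -0.0727  0.0685] [-1.8  1.2  2.8]
1 cur r,perp 44.2 16.6 shift mm [-0.8 -2.6  2.5] rot [0.001 0.    0.004]
1.25 cur r,perp 41.6 22.2 shift mm [-2.2 -8.6  2.5] rot [0.001 0.    0.135]
1.5 cur r,perp 38.4 27.4 shift mm [ -2.9 -14.7   2.5] rot [0.001 0.    0.265]
```

Emit:
jog_arm(series="0 -1 1 0 0 0 0; 0 -1 2 0 0 0 0; 0 -1 2 0 0 0 0; 0 -1 2 0 0 0 0")

```text
t: 3.33
ee_pos: [0.5555, -0.0728, 0.0668]
ee_rot: [0.0, 0.734, -0.68, -0.0]
wrist_force: [-3.4, 0.4, 5.0]
width: 0.0001
```

```bash
python3 - <<'E'
from h import *
im=cams.camera("wrist");cv2.imwrite("pics/w3.png",im)
E
python3 arc.py 45 14 66 1 1.25 1.5
```

```text
3.38 [ 0.5555 -0.0728  0.0668] [-3.8 -0.1  5.8]
1 cur r,perp 44.0 15.7 shift mm [-1.  -1.7  0.8] rot [ 0.    -0.     0.004]
1.25 cur r,perp 41.5 21.3 shift mm [-2.5 -7.7  0.8] rot [ 0.    -0.     0.135]
1.5 cur r,perp 38.4 26.5 shift mm [ -3.1 -13.8   0.8] rot [ 0.    -0.     0.266]
```

View pics/w3.png

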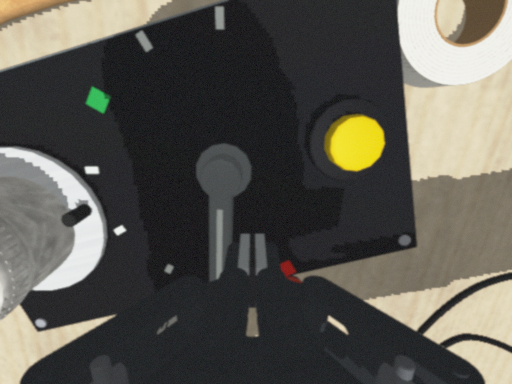

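```bash
python3 arc.py 45 14 68 1.15 1.3 1.45 1.6
```

```text
3.38 [ 0.5555 -0.0728  0.0668] [-3.8 -0.1  5.8]
1.15 cur r,perp 42.6 19.1 shift mm [-2.  -5.3 -1.2] rot [ 0.    -0.     0.082]
1.3 cur r,perp 41.0 22.4 shift mm [-2.6 -8.9 -1.2] rot [ 0.    -0.     0.161]
1.45 cur r,perp 39.1 25.5 shift mm [ -3.  -12.6  -1.2] rot [ 0.    -0.     0.239]
1.6 cur r,perp 37.0 28.5 shift mm [ -3.1 -16.3  -1.2] rot [ 0.    -0.     0.318]
```

Emit:
jog_arm(series="-1 -2 -1 0 0 0.04 0; -2 -4 -1 0 0 0.08 0; -2 -6 -1 0 0 0.12 0; -2.5 -8 -1 0 0 0.16 0; -2.5 -8 -1 0 0 0.16 0")

```text
t: 3.8
ee_pos: [0.5637, -0.0697, 0.0672]
ee_rot: [-0.0, -0.676, 0.737, -0.0]
wrist_force: [0.6, 0.4, 0.4]
width: 0.0001
```

```bash
python3 arc.py 45 15 68 1 1.3 1.5 1.65
```

```text
3.8 [ 0.5637 -0.0697  0.0672] [0.6 0.4 0.4]
1 cur r,perp 46.5 7.2 shift mm [ 2.7  7.4 -0.8] rot [ 0.    -0.    -0.158]
1.3 cur r,perp 44.8 14.4 shift mm [-0.2  0.6 -0.8] rot [ 0.    -0.    -0.001]
1.5 cur r,perp 43.1 19.0 shift mm [-1.5 -4.2 -0.8] rot [ 0.    -0.     0.104]
1.65 cur r,perp 41.4 22.3 shift mm [-2.2 -7.9 -0.8] rot [ 0.    -0.     0.183]
```

```bash
cat > look.py <<'E'
import sys
from h import *
im=cams.camera("wrist");cv2.imwrite(f"pics/{sys.argv[1]}.png",im);s=sensors.read_state();print(s["t"],s["wrist_force"].round(1))
E
python3 look.py w4
```

```text
3.85 [-0.1  0.5  0.7]
```

View pics/w4.png

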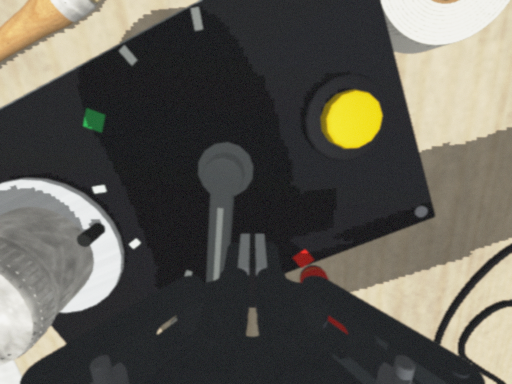

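Emit:
jog_arm(series="0 0 0 0 0 0 0; 0 0 0 0 0 0 0")

```text
t: 4.02
ee_pos: [0.5637, -0.0695, 0.0672]
ee_rot: [0.0, -0.677, 0.736, -0.0]
wrist_force: [-0.1, 0.4, 0.2]
width: 0.0002
```

```bash
python3 look.py w5;  python3 arc.py 45 15 68 1.3 1.5 1.65
```

```text
4.0667 [-0.7  0.1  0.4]
4.07 [ 0.5637 -0.0695  0.0673] [-0.7  0.1  0.4]
1.3 cur r,perp 45.0 14.5 shift mm [ 0.   0.5 -0.7] rot [-0.     0.     0.001]
1.5 cur r,perp 43.2 19.1 shift mm [-1.3 -4.3 -0.7] rot [-0.     0.     0.106]
1.65 cur r,perp 41.6 22.4 shift mm [-2.  -7.9 -0.7] rot [-0.     0.     0.185]
```

View pics/w5.png

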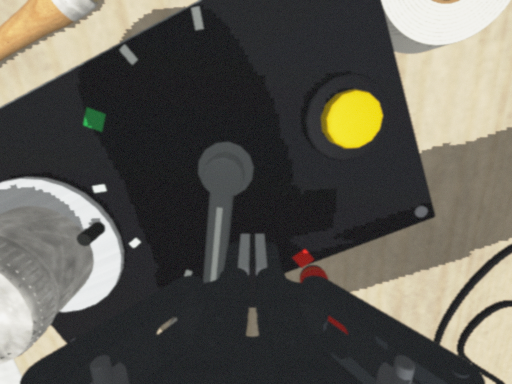

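Emit:
jog_arm(series="-1 -2 -1 0 0 0.05 0; -1.5 -4 -1 0 0 0.1 0; -1.5 -4 -1 0 0 0.1 0")

```text
t: 4.32
ee_pos: [0.568, -0.0682, 0.0683]
ee_rot: [0.0, -0.639, 0.769, -0.0]
wrist_force: [0.5, -0.1, 0.3]
width: -0.0
```

```bash
python3 look.py w6;  python3 arc.py 45 15 68 1.5 2 2.2
```

```text
4.3667 [ 0.8  0.3 -0.2]
4.37 [ 0.5678 -0.0683  0.0682] [ 0.8  0.3 -0.2]
1.5 cur r,perp 45.2 15.2 shift mm [ 0.2 -0.2  0.2] rot [-0.     0.     0.007]
2 cur r,perp 39.7 26.4 shift mm [ -2.1 -12.4   0.2] rot [-0.     0.     0.269]
2.2 cur r,perp 36.7 30.4 shift mm [ -2.1 -17.4   0.3] rot [-0.     0.     0.373]
```

View pics/w6.png

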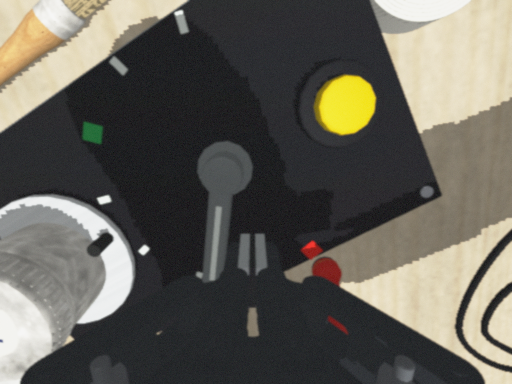

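```bash
cat > la.py <<'E'
import sys
from h import *
# bright pointer strip on lever: pixels u1 v1 (inner) u2 v2 (outer)
s=sensors.read_state();a=[float(x) for x in sys.argv[1:5]]
P=plane("wrist",[a[:2],a[2:]],.077,s)[:,:2]
d=P[1]-P[0];f=lambda d:(105-np.degrees(np.arctan2(d[1],d[0])-YAW))/30
print("pos from strip dir",f(d),"from axis",f(P[1]-AX),"radii",np.linalg.norm(P-AX,axis=1)*1e3, "axis px",proj("wrist",np.r_[AX,.055],s))
m=np.array([S2W(*p) for p in marks()]);print(proj("wrist",np.c_[m,np.full(8,.055)],s).round(0).tolist())
E
python3 la.py 219 208 212 278
python3 -c "
import cv2;a=cv2.imread('pics/w6.png')[120:300,150:300];cv2.imwrite('pics/w6z.png',cv2.resize(a,None,fx=3.3,fy=3.3,interpolation=cv2.INTER_CUBIC))"
```

```text
pos from strip dir 1.7395793884136284 from axis 1.751400331999843 radii [17.70394655 61.45974557] axis px [[226.84488075 166.30113396]]
[[313.0, 249.0], [259.0, 275.0], [200.0, 275.0], [145.0, 248.0], [105.0, 198.0], [93.0, 131.0], [120.0, 63.0], [183.0, 19.0]]
```

View pics/w6z.png

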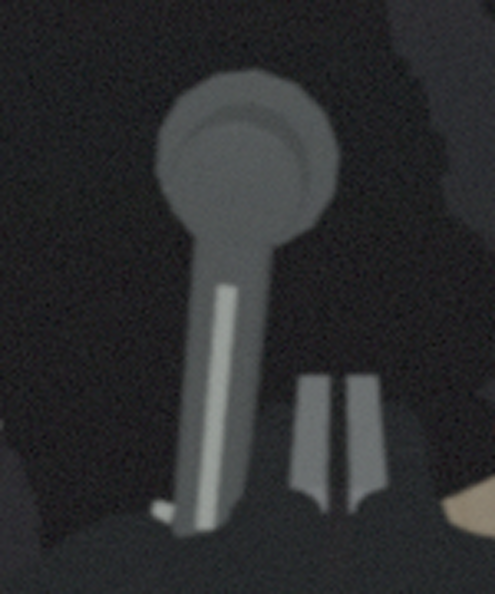

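```bash
cat > auto.py <<'E'
import sys
from h import *
s=sensors.read_state();im=cams.camera("wrist");cv2.imwrite(f"pics/{sys.argv[1]}.png",im)
x0=150;g=im[180:290,x0:238].min(2)
k,l,st,c=cv2.connectedComponentsWithStats((g>105).astype(np.uint8))
best=None
for i in range(1,k):
    ys,xs=np.nonzero(l==i)
    if st[i,4]>60 and st[i,3]>30 and st[i,3]>2.5*st[i,2]*.6:
        ok=(ys<ys.max()-3);A=np.polyfit(ys[ok]+180,xs[ok]+x0,1)
        v=np.array([ys.min()+183,ys.max()+176]);px=np.c_[np.polyval(A,v),v]
        P=plane("wrist",px,.077,s)[:,:2];f=lambda d:(105-np.degrees(np.arctan2(d[1],d[0])-YAW))/30
        print("strip",px.round(1).tolist(),"pos dir",f(P[1]-P[0]).round(2),"axis",f(P[1]-AX).round(2),"radii",(np.linalg.norm(P-AX,axis=1)*1e3).round(0))
print(s["t"],s["ee_pos"].round(4),s["wrist_force"].round(1))
E
python3 auto.py w7
```

```text
strip [[213.5, 208.0], [198.3, 272.0]] pos dir 1.99 axis 2.02 radii [18. 59.]
4.3667 [ 0.5678 -0.0683  0.0682] [ 0.8  0.3 -0.2]
```

The lever has snapped to position 2: the strip reads 1.99 by direction and 2.02 from the axis. Next click.

```bash
python3 arc.py 45 15 68 1.6 1.7 1.8 1.9 2.0
```

```text
4.42 [ 0.5677 -0.0683  0.0682] [-0.2 -0.3  0.2]
1.6 cur r,perp 44.3 17.7 shift mm [-0.6 -2.7  0.2] rot [-0.    0.    0.06]
1.7 cur r,perp 43.3 20.0 shift mm [-1.2 -5.1  0.2] rot [-0.     0.     0.112]
1.8 cur r,perp 42.2 22.2 shift mm [-1.6 -7.6  0.3] rot [-0.     0.     0.164]
1.9 cur r,perp 41.0 24.4 shift mm [ -1.9 -10.    0.3] rot [-0.     0.     0.217]
2.0 cur r,perp 39.6 26.5 shift mm [ -2.1 -12.5   0.3] rot [-0.     0.     0.269]
```

Emit:
jog_arm(series="-0.6 -2.7 0 0 0 0.06 0; -1.2 -5 0 0 0 0.11 0; -1.6 -7.5 0 0 0 0.16 0; -1.9 -10 0 0 0 0.22 0; -2.1 -12 0 0 0 0.27 0")

```text
t: 4.83
ee_pos: [0.579, -0.0682, 0.0679]
ee_rot: [-0.001, -0.529, 0.848, 0.001]
wrist_force: [-4.6, 2.4, 2.4]
width: -0.0001
```

```bash
python3 auto.py w8; python3 arc.py 45 15 68 2.1 2.2 2.3 2.4 2.5
```

```text
strip [[218.8, 211.0], [220.2, 272.0]] pos dir 2.04 axis 2.07 radii [18. 56.]
4.8333 [ 0.579  -0.0682  0.0679] [-4.6  2.4  2.4]
4.88 [ 0.5792 -0.0681  0.0679] [-2.5  1.6  1.3]
2.1 cur r,perp 43.9 18.6 shift mm [-0.9 -3.6 -0.1] rot [ 0.002 -0.     0.046]
2.2 cur r,perp 42.9 20.8 shift mm [-1.6 -6.  -0.1] rot [ 0.002 -0.     0.098]
2.3 cur r,perp 41.7 23.1 shift mm [-2.  -8.5 -0.1] rot [ 0.002 -0.     0.15 ]
2.4 cur r,perp 40.5 25.2 shift mm [ -2.4 -10.9  -0.1] rot [ 0.002 -0.     0.203]
2.5 cur r,perp 39.1 27.3 shift mm [ -2.6 -13.4  -0.1] rot [ 0.002 -0.     0.255]
```

Emit:
jog_arm(series="-0.9 -3 0 0 0 0.05 0; -1.5 -5.5 0 0 0 0.1 0; -2 -8 0 0 0 0.15 0; -2.4 -10 0 0 0 0.2 0; -2.4 -10 0 0 0 0.2 0")

```text
t: 5.3
ee_pos: [0.5901, -0.0708, 0.0683]
ee_rot: [0.0, -0.443, 0.897, -0.0]
wrist_force: [0.9, 0.1, 0.5]
width: -0.0001
```

```bash
python3 auto.py w9; python3 auto.py w9b; python3 arc.py 45 15 68 2.4 2.5 2.6 3
```

```text
strip [[220.0, 210.0], [216.4, 275.0]] pos dir 2.56 axis 2.57 radii [19. 59.]
5.3 [ 0.5901 -0.0708  0.0683] [0.9 0.1 0.5]
strip [[219.7, 210.0], [215.3, 275.0]] pos dir 2.58 axis 2.59 radii [19. 59.]
5.35 [ 0.59   -0.0708  0.0683] [ 0.8 -0.5  0.3]
5.4 [ 0.5899 -0.0708  0.0683] [-1.7  0.2  0.1]
2.4 cur r,perp 44.9 15.1 shift mm [-0.1 -0.1  0.3] rot [-0.    0.    0.01]
2.5 cur r,perp 44.1 17.4 shift mm [-0.8 -2.5  0.3] rot [-0.     0.     0.062]
2.6 cur r,perp 43.1 19.7 shift mm [-1.3 -4.9  0.3] rot [-0.     0.     0.115]
3 cur r,perp 38.1 28.2 shift mm [ -2.4 -14.7   0.3] rot [-0.     0.     0.324]
```

Now at about 2.6, which is past half way. I'll follow it slowly while it settles.

Emit:
jog_arm(series="-0.5 -1.5 0 0 0 0.04 0; -0.8 -2.5 0 0 0 0.06 0; -0.8 -2.5 0 0 0 0.06 0; -0.8 -2.5 0 0 0 0.06 0")

```text
t: 5.73
ee_pos: [0.5923, -0.0717, 0.0683]
ee_rot: [-0.0, -0.416, 0.909, -0.0]
wrist_force: [-0.0, -0.2, -0.0]
width: 0.0002
```

```bash
python3 auto.py w10; python3 arc.py 45 15 68 2.6 2.75 2.85 2.95 3.05
```

```text
strip [[213.8, 209.0], [198.8, 273.0]] pos dir 2.99 axis 3.0 radii [18. 59.]
5.7333 [ 0.5923 -0.0717  0.0683] [-0.  -0.2 -0. ]
5.78 [ 0.5923 -0.0716  0.0683] [-0.4 -0.3  0.1]
2.6 cur r,perp 44.2 17.4 shift mm [-0.7 -2.4  0.3] rot [-0.     0.     0.053]
2.75 cur r,perp 42.7 20.8 shift mm [-1.5 -6.1  0.3] rot [-0.     0.     0.132]
2.85 cur r,perp 41.5 23.0 shift mm [-1.9 -8.5  0.3] rot [-0.     0.     0.184]
2.95 cur r,perp 40.3 25.2 shift mm [ -2.2 -11.    0.3] rot [-0.     0.     0.236]
3.05 cur r,perp 38.9 27.2 shift mm [ -2.4 -13.5   0.3] rot [-0.     0.     0.289]
```

View pics/w10.png

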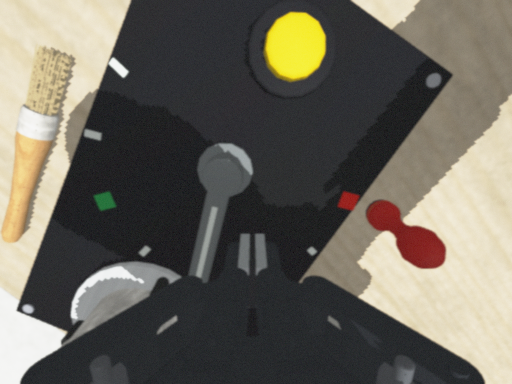

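Position 3 now (2.99, 3.00). Next click, watching the clearance to the tin.

Emit:
jog_arm(series="-0.7 -2.4 0 0 0 0.05 0; -1.3 -5 0 0 0 0.11 0; -1.8 -8 0 0 0 0.17 0; -2.2 -11 0 0 0 0.23 0; -2.4 -12.5 0 0 0 0.28 0")

```text
t: 6.2
ee_pos: [0.6028, -0.0771, 0.0679]
ee_rot: [-0.0, -0.283, 0.959, 0.001]
wrist_force: [-2.3, 5.6, 1.8]
width: 0.0004
```

```bash
python3 auto.py w11; python3 arc.py 45 15 68 3.1 3.2 3.3 3.4 3.5
```

```text
strip [[218.9, 212.0], [220.3, 271.0]] pos dir 3.07 axis 3.07 radii [19. 55.]
6.2 [ 0.6028 -0.0771  0.0679] [-2.3  5.6  1.8]
6.25 [ 0.603  -0.0772  0.068 ] [-0.7  2.5  1.6]
3.1 cur r,perp 44.4 17.9 shift mm [-0.5 -3.  -0. ] rot [ 0.002 -0.     0.029]
3.2 cur r,perp 43.4 20.2 shift mm [-1.2 -5.4 -0. ] rot [ 0.002 -0.     0.081]
3.3 cur r,perp 42.3 22.5 shift mm [-1.7 -7.8 -0. ] rot [ 0.002 -0.     0.133]
3.4 cur r,perp 41.0 24.7 shift mm [ -2.1 -10.2  -0. ] rot [ 0.002 -0.     0.186]
3.5 cur r,perp 39.7 26.8 shift mm [ -2.4 -12.7  -0. ] rot [ 0.002 -0.     0.238]
```

View pics/w11.png

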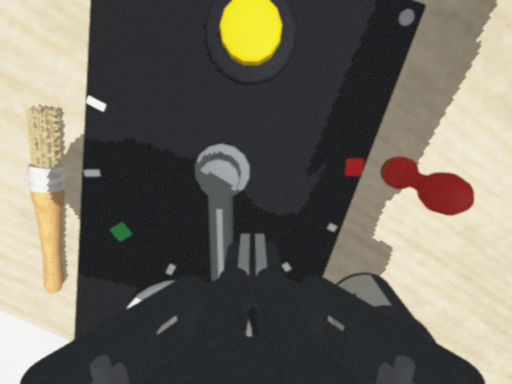

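Emit:
jog_arm(series="-0.6 -3 0 0 0 0.04 0; -1.2 -5.5 0 0 0 0.09 0; -1.7 -8 0 0 0 0.14 0; -2 -9.5 0 0 0 0.18 0; -2 -9.5 0 0 0 0.18 0")

```text
t: 6.67
ee_pos: [0.6104, -0.085, 0.0683]
ee_rot: [0.0, -0.197, 0.98, -0.0]
wrist_force: [0.3, 0.1, -0.2]
width: 0.0002
```

```bash
python3 auto.py w12; python3 arc.py 45 15 68 3.4 3.5 3.6
```

```text
strip [[220.9, 211.0], [215.6, 275.0]] pos dir 3.6 axis 3.58 radii [19. 59.]
6.6667 [ 0.6104 -0.085   0.0683] [ 0.3  0.1 -0.2]
6.72 [ 0.6103 -0.085   0.0683] [0.1 0.2 0.6]
3.4 cur r,perp 44.9 14.7 shift mm [-0.1  0.3  0.3] rot [-0.     0.     0.013]
3.5 cur r,perp 44.1 17.0 shift mm [-0.8 -2.1  0.3] rot [-0.     0.     0.065]
3.6 cur r,perp 43.1 19.3 shift mm [-1.3 -4.5  0.3] rot [-0.     0.     0.117]
```

Emit:
jog_arm(series="-0.5 -1.2 0 0 0 0.04 0; -0.8 -2 0 0 0 0.06 0; -0.8 -2 0 0 0 0.06 0; -0.8 -2 0 0 0 0.06 0")

```text
t: 7.05
ee_pos: [0.6117, -0.0864, 0.0683]
ee_rot: [0.0, -0.168, 0.986, -0.0]
wrist_force: [-0.1, -0.9, -0.0]
width: 0.0
```

```bash
python3 auto.py w13; python3 arc.py 45 15 68 3.6 3.7 3.8 3.9 4.0
```

```text
strip [[214.2, 210.0], [199.0, 273.0]] pos dir 4.0 axis 3.98 radii [19. 59.]
7.05 [ 0.6117 -0.0864  0.0683] [-0.1 -0.9 -0. ]
7.1 [ 0.6117 -0.0864  0.0682] [-0.2  0.7 -0.3]
3.6 cur r,perp 44.1 17.6 shift mm [-0.8 -2.6  0.2] rot [-0.    -0.     0.057]
3.7 cur r,perp 43.1 19.9 shift mm [-1.4 -5.1  0.2] rot [-0.    -0.     0.109]
3.8 cur r,perp 42.0 22.1 shift mm [-1.8 -7.5  0.2] rot [-0.    -0.     0.161]
3.9 cur r,perp 40.8 24.3 shift mm [ -2.2 -10.    0.2] rot [-0.    -0.     0.214]
4.0 cur r,perp 39.4 26.4 shift mm [ -2.4 -12.4   0.2] rot [-0.    -0.     0.266]
```

View pics/w13.png

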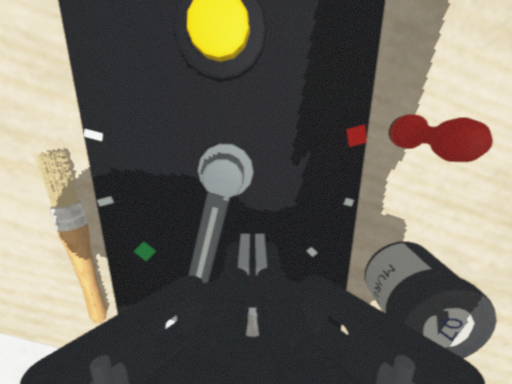

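Position 4 (4.00, 3.98). The last click goes the same way.

Emit:
jog_arm(series="-0.8 -2.6 0 0 0 0.05 0; -1.4 -5 0 0 0 0.11 0; -1.8 -7.5 0 0 0 0.16 0; -2.2 -10 0 0 0 0.21 0; -2.4 -12 0 0 0 0.27 0")

```text
t: 7.52
ee_pos: [0.6179, -0.0959, 0.068]
ee_rot: [-0.0, -0.033, 0.999, 0.001]
wrist_force: [-0.9, 6.9, 0.3]
width: 0.0
```

```bash
python3 auto.py w14; python3 arc.py 45 15 68 4.1 4.2 4.3 4.4 4.5
```

```text
strip [[219.5, 183.0], [220.5, 272.0]] pos dir 4.07 axis 4.03 radii [ 3. 56.]
7.5167 [ 0.6179 -0.0959  0.068 ] [-0.9  6.9  0.3]
7.57 [ 0.618  -0.0961  0.0681] [-0.6  3.1  1.2]
4.1 cur r,perp 44.2 18.6 shift mm [-0.7 -3.6  0.1] rot [0.002 0.    0.041]
4.2 cur r,perp 43.1 20.9 shift mm [-1.3 -6.   0.1] rot [0.002 0.    0.094]
4.3 cur r,perp 42.0 23.1 shift mm [-1.8 -8.5  0. ] rot [ 0.002 -0.     0.146]
4.4 cur r,perp 40.7 25.3 shift mm [ -2.2 -10.9   0. ] rot [ 0.002 -0.     0.199]
4.5 cur r,perp 39.3 27.4 shift mm [ -2.4 -13.4   0. ] rot [ 0.002 -0.     0.251]
```

Emit:
jog_arm(series="-0.7 -3 0 0 0 0.05 0; -1.3 -5.5 0 0 0 0.1 0; -1.8 -8 0 0 0 0.15 0; -2 -9.5 0 0 0 0.18 0; -2 -9.5 0 0 0 0.18 0")

```text
t: 7.98
ee_pos: [0.6207, -0.1065, 0.0683]
ee_rot: [0.0, 0.056, 0.998, -0.0]
wrist_force: [-0.2, 0.1, 0.4]
width: 0.0003
```

```bash
python3 auto.py w15; python3 auto.py w15b; python3 arc.py 45 15 68 4.4 4.5 4.6
```

```text
strip [[222.9, 183.0], [216.3, 275.0]] pos dir 4.55 axis 4.54 radii [ 3. 58.]
7.9833 [ 0.6207 -0.1065  0.0683] [-0.2  0.1  0.4]
strip [[223.0, 183.0], [215.1, 276.0]] pos dir 4.57 axis 4.55 radii [ 3. 59.]
8.0333 [ 0.6206 -0.1064  0.0683] [-0.1 -0.4  0.5]
8.08 [ 0.6206 -0.1064  0.0683] [-0.8 -0.1 -0.4]
4.4 cur r,perp 44.6 15.4 shift mm [-0.4 -0.4  0.3] rot [-0.    -0.     0.026]
4.5 cur r,perp 43.7 17.7 shift mm [-1.  -2.8  0.3] rot [-0.    -0.     0.079]
4.6 cur r,perp 42.8 20.0 shift mm [-1.6 -5.3  0.3] rot [-0.    -0.     0.131]
```

View pics/w15b.png

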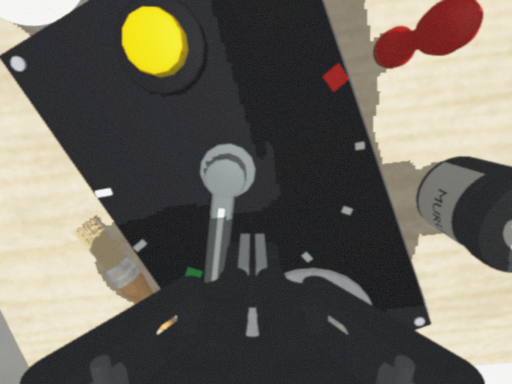

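Emit:
jog_arm(series="-0.5 -1.3 0 0 0 0.03 0; -0.8 -2.2 0 0 0 0.06 0; -0.8 -2.2 0 0 0 0.06 0; -0.8 -2.2 0 0 0 0.06 0; -0.8 -2.2 0 0 0 0.06 0")

```text
t: 8.5
ee_pos: [0.6211, -0.1085, 0.0683]
ee_rot: [-0.0, 0.086, 0.996, -0.0]
wrist_force: [0.1, 0.4, -0.4]
width: 0.0
```

```bash
python3 auto.py w16; python3 auto.py w16b
```

```text
strip [[222.2, 183.0], [198.8, 273.0]] pos dir 5.0 axis 4.96 radii [ 3. 58.]
8.5 [ 0.6211 -0.1085  0.0683] [ 0.1  0.4 -0.4]
strip [[222.2, 183.0], [198.7, 273.0]] pos dir 5.0 axis 4.96 radii [ 3. 58.]
8.55 [ 0.6211 -0.1085  0.0683] [-0.4 -0.1  0. ]
```

View pics/w16b.png

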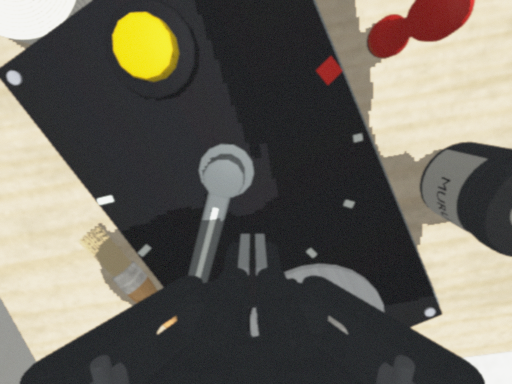

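The selector reads position 5 (5.00, 4.96) and sits at the green mark. I'll lift straight up and then go to the button.

Emit:
jog_arm(series="0 1 -20 0 0 0 0; 0 1 -50 0 0 0 0; 0 1 -80 0 0 0 0; 0 1 -100 0 0 0 0; 0 1 -100 0 0 0 0")

```text
t: 9.02
ee_pos: [0.6239, -0.1081, 0.1742]
ee_rot: [0.005, 0.086, 0.996, -0.0]
wrist_force: [0.2, 1.5, 1.2]
width: 0.0002
```

```bash
cat > b.py <<'E'
import sys
from h import *
s=sensors.read_state();print(s["t"],s["ee_pos"].round(4),s["joint_pos"].round(2),s["wrist_force"].round(1))
q=s["ee_rot"];x=R.from_quat(np.r_[q[1:],q[0]]).apply([1,0,0]);psi=np.arctan2(x[1],x[0])
go(np.r_[S2W(-.1,0),float(sys.argv[1])/1e3],psi,s)
E
python3 b.py 110
python3 - <<'E'
from h import *
s=sensors.read_state();im=cams.camera("wrist");cv2.imwrite("pics/w17.png",im)
o=blobs(im,(0,0,512,384));print(o["yellow"],o["green"],o["red"])
m=np.array([S2W(*p) for p in marks()]);print(proj("wrist",np.c_[m,np.full(8,.055)],s).round(0).tolist(),S2W(-.1,0))
for y in o["yellow"]:
  if y[1]>100:
    for z in(.069,.073,.077):print(z,plane("wrist",y[0],z,s))
E
```

```text
9.0167 [ 0.6239 -0.1081  0.1742] [ 0.08  0.43  0.22  0.   -1.35 -1.82] [0.2 1.5 1.2]
shift mm [109.5 -49.8  63.1] rot [0.   0.01 0.  ]
[(array([191.1,  67.2]), 1071)] [(array([216. , 213.2]), 82)] [(array([358.3,  44.8]), 667), (array([345.7,  64.1]), 12), (array([296.4,  79.2]), 106)]
[[295.0, 78.0], [314.0, 119.0], [311.0, 161.0], [288.0, 194.0], [254.0, 212.0], [216.0, 211.0], [181.0, 193.0], [158.0, 159.0]] [ 0.50812798 -0.13848775]
0.069 [[ 0.50852794 -0.13824265  0.069     ]]
0.073 [[ 0.50909267 -0.13751292  0.073     ]]
0.077 [[ 0.50965741 -0.1367832   0.077     ]]
```

View pics/w17.png

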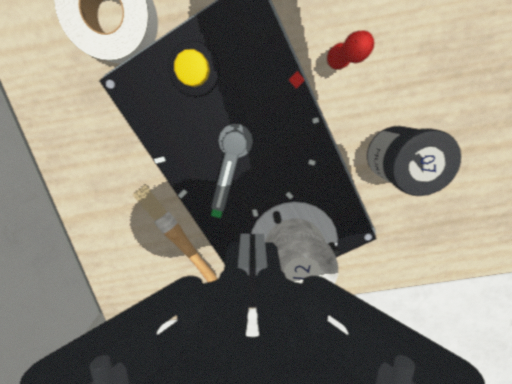

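The lever tip at (216,212) covers the green mark, and the marks are where I predicted, so the shaker has not shifted. Moving over the button.

Emit:
jog_arm(series="30 -13 10 0 0 0 0; 60 -26 25 0 0 0 0; 90 -39 40 0 0 0 0; 109 -50 55 0 0 0 0; 109 -50 60 0 0 0 0")

```text
t: 9.48
ee_pos: [0.4993, -0.1384, 0.1052]
ee_rot: [-0.004, 0.087, 0.996, 0.0]
wrist_force: [-1.4, -0.0, -0.4]
width: 0.0003
```

```bash
python3 b.py 80
```

```text
9.4833 [ 0.4993 -0.1384  0.1052] [ 0.03  0.27 -0.2  -0.   -1.11 -1.78] [-1.4 -0.  -0.4]
shift mm [-8.9  1.5 25.2] rot [ 0.    -0.007 -0.   ]
```

Some of that offset is the arm still settling, so I'll hold and re-read.

Emit:
jog_arm(series="0 0 0 0 0 0 0; 0 0 0 0 0 0 0; 0 0 0 0 0 0 0")

```text
t: 9.73
ee_pos: [0.5066, -0.1379, 0.1086]
ee_rot: [0.001, 0.086, 0.996, -0.0]
wrist_force: [0.2, -0.7, -0.5]
width: 0.0002
```

```bash
python3 b.py 80; python3 look.py w18
```

```text
9.7333 [ 0.5066 -0.1379  0.1086] [ 0.03  0.28 -0.18  0.   -1.11 -1.78] [ 0.2 -0.7 -0.5]
shift mm [-1.6 -0.3 28.6] rot [-0.     0.001 -0.   ]
9.7833 [ 0.5 -0.1  0.7]
```

View pics/w18.png

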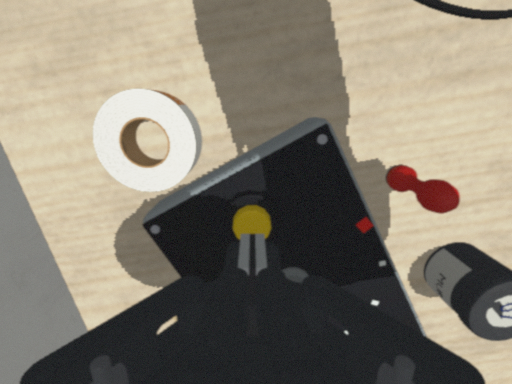

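Emit:
jog_arm(series="-1 0 8 0 0 0 0; -1 0 16 0 0 0 0; -1 0 24 0 0 0 0; -1 0 28 0 0 0 0; -1 0 30 0 0 0 0")

```text
t: 10.2
ee_pos: [0.5056, -0.1381, 0.0769]
ee_rot: [-0.001, 0.086, 0.996, -0.0]
wrist_force: [-1.1, 1.4, 1.1]
width: -0.0001
```

Emit:
jog_arm(series="0 0 1 0 0 0 0; 0 0 2 0 0 0 0; 0 0 3 0 0 0 0; 0 0 3 0 0 0 0; 0 0 3 0 0 0 0")

```text
t: 10.62
ee_pos: [0.5064, -0.1383, 0.0756]
ee_rot: [0.0, 0.086, 0.996, -0.0]
wrist_force: [-0.5, -0.2, 1.0]
width: -0.0002
```

```bash
python3 b.py 73
```

```text
10.6167 [ 0.5064 -0.1383  0.0756] [ 0.03  0.31 -0.23  0.   -1.03 -1.78] [-0.5 -0.2  1. ]
shift mm [-1.8  0.1  2.6] rot [-0.  0. -0.]
```

Emit:
jog_arm(series="-1 0 1 0 0 0 0; -1.5 0 2 0 0 0 0; -1.5 0 3 0 0 0 0; -1.5 0 3 0 0 0 0; -1.5 0 3 0 0 0 0")

```text
t: 11.03
ee_pos: [0.5079, -0.1385, 0.0724]
ee_rot: [0.0, 0.086, 0.996, -0.0]
wrist_force: [-2.2, -0.2, 2.4]
width: 0.0003
```

```bash
python3 b.py 73
```

```text
11.0333 [ 0.5079 -0.1385  0.0724] [ 0.03  0.31 -0.23  0.   -1.02 -1.78] [-2.2 -0.2  2.4]
shift mm [-0.2  0.  -0.6] rot [-0.  0. -0.]
```

Emit:
jog_arm(series="0 0 1 0 0 0 0; 0 0 2 0 0 0 0; 0 0 3 0 0 0 0; 0 0 3 0 0 0 0")

```text
t: 11.37
ee_pos: [0.508, -0.1385, 0.0709]
ee_rot: [0.0, 0.086, 0.996, -0.0]
wrist_force: [-6.4, 1.3, 13.6]
width: -0.0
```

Emit:
jog_arm(series="0 0 0.7 0 0 0 0; 0 0 1.5 0 0 0 0; 0 0 1.5 0 0 0 0")

```text
t: 11.62
ee_pos: [0.508, -0.1386, 0.0707]
ee_rot: [0.001, 0.086, 0.996, -0.0]
wrist_force: [-10.0, 3.8, 22.5]
width: -0.0002
```

The button hit a hard stop at z = 0.0707. I'll back off gradually while reading the force.

Emit:
jog_arm(series="0 0 -2 0 0 0 0; 0 0 -3 0 0 0 0; 0 0 -3 0 0 0 0")

```text
t: 11.87
ee_pos: [0.5079, -0.1385, 0.0711]
ee_rot: [0.0, 0.086, 0.996, -0.0]
wrist_force: [-1.5, -0.2, 3.6]
width: -0.0002
```

```bash
python3 - <<'E'
from h import *
for n in("side","scene"):
    im=cams.camera(n);cv2.imwrite(f"pics/{n}_p.png",cv2.resize(im[120:290,200:380],None,fx=3.3,fy=3.3,interpolation=cv2.INTER_CUBIC))
E
```

```text
(no output)
```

View pics/side_p.png

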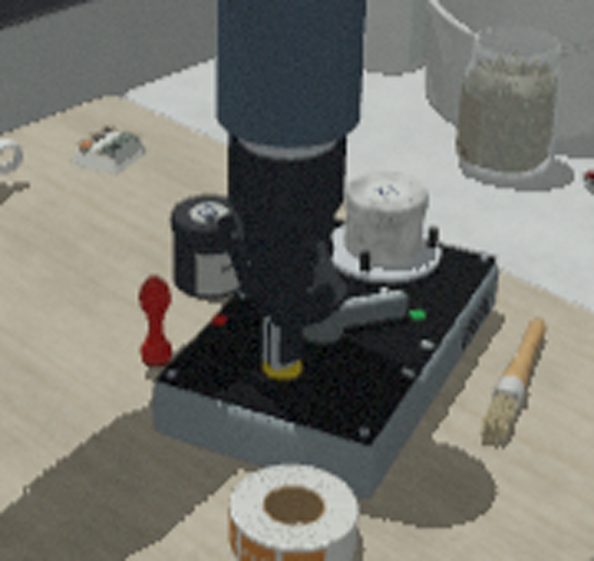

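At z = 0.0711 the force is 3.6 N, which matches the 4 N button spring at full travel. In the side view the fingertip stands inside the yellow cap and the lever is at green. Lifting clear.

Emit:
jog_arm(series="0 0 -2 0 0 0 0; 0 0 -4 0 0 0 0; 0 0 -6 0 0 0 0")

```text
t: 12.22
ee_pos: [0.5079, -0.1385, 0.0767]
ee_rot: [-0.0, 0.087, 0.996, -0.0]
wrist_force: [-0.6, -0.0, 1.6]
width: 0.0001
```

Emit:
jog_arm(series="0 0 -25 0 0 0 0; 0 0 -55 0 0 0 0; 0 0 -90 0 0 0 0; -20 0 -110 0 0 0 0; -20 0 -110 0 0 0 0")

```text
t: 12.63
ee_pos: [0.5321, -0.1427, 0.1918]
ee_rot: [0.005, 0.086, 0.996, -0.001]
wrist_force: [1.8, -0.2, -0.3]
width: -0.0002
```

```bash
python3 - <<'E'
from h import *
s=sensors.read_state();print(s["t"],s["ee_pos"],s["wrist_force"].round(1));im=cams.camera("wrist");cv2.imwrite("pics/w20.png",im)
im=cams.camera("side");cv2.imwrite("pics/side_q.png",cv2.resize(im[120:290,200:380],None,fx=3.3,fy=3.3,interpolation=cv2.INTER_CUBIC))
h=blobs(im,(230,165,370,275));print(h["yellow"],h["green"],h["red"])
E
```

```text
12.6333 [ 0.53213172 -0.14269168  0.19177032] [ 1.8 -0.2 -0.3]
[(array([285.1, 229.2]), 88)] [(array([326.2, 214.7]), 16)] [(array([246.1, 207.2]), 40), (array([244.4, 225.3]), 13)]
```

View pics/w20.png

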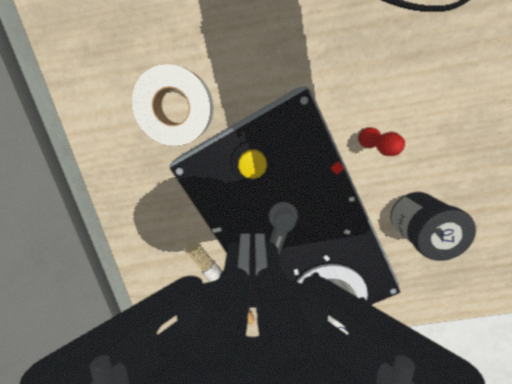

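View pics/side_q.png

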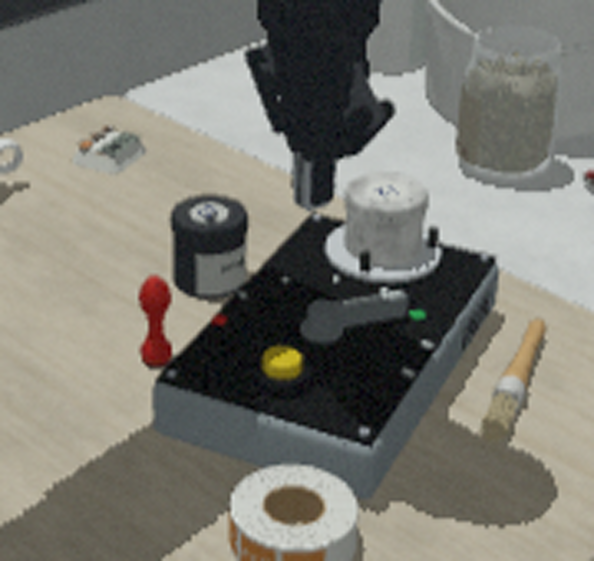

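The button is back out, with its centroid at (285.1,229.2), the same as at the start. The lever points at green and the green mark has not moved. I'll let the arm settle, then hand in.

Emit:
jog_arm(series="0 0 0 0 0 0 0; 0 0 0 0 0 0 0; 0 0 0 0 0 0 0; 0 0 0 0 0 0 0")

```text
t: 13.07
ee_pos: [0.527, -0.1418, 0.1861]
ee_rot: [-0.001, 0.086, 0.996, -0.0]
wrist_force: [-0.8, -0.1, 0.9]
width: 0.0001
```

```bash
python3 -c "
from station import order,sensors
s=sensors.read_state();print(s['t'],s['ee_pos'],s['wrist_force'])
print(order.hand_in())"
```

```text
13.0667 [ 0.52697403 -0.14182474  0.1860689 ] [-0.78041436 -0.0554735   0.92506953]
the job is handed in; nothing more can be done
None
```

The selector is set to green (position 5) and the start button was pressed right in and has come back out. I handed the job in at about 13 s, with the arm clear of everything.

**Selector:** It started at position 1. I pushed it four single clicks clockwise with the closed fingertips, and each stop read within 0.05 of a click. The last wrist-camera reading was 5.00 by the lever's direction and 4.96 from the axis. The final side view still shows the lever at green.

**Start button:** I pressed it only after the selector was set.
- **Press:** It met a hard stop at z = 0.0707. On release the fingertip was at 0.0767, which matches the 6 mm travel.
- **Return:** Afterwards the button showed in the same place in the side picture as at the start.
- **Force:** At the stop the push briefly reached about 22 N down, with about 10 N sideways. That was firmer than I intended, since 4 N is enough.

**Surroundings:** The green mark did not shift in the side view, so the shaker stayed put. The side picture shows the tins, stamp, brush and roll standing as before. I did not re-measure the cup, timer or meter, but the arm never went low near them.

**Disagreement between cameras:** The fixed cameras and the wrist camera differed by about 3 mm on the shaker's position, so I used a value between them. Contact with the lever and the button came where that value predicted.

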